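# Clear the latch, release the ball-coupled platter gate and hold it up

### The job

Open the chrome gate at the turntable so that the midrange driver can be taken off the platter. A small part has been left standing right in front of the pull knob of the gate's latch: stand it upright in the flat aluminium parts tray and leave everything else where it is; then pull the knob sideways, straight away from the platter, fully out against its spring, and with it lift the gate's coupler off the ball without forcing it. Swing the gate's free end up until it is at least 10 cm above the ball, and finish while still holding it up there: do not lower it or let go.

Things in the scene. Friction and masses are not known exactly. Their poses are not given: they have to be found in the camera images.
- ball_mount: Fixed steel ball stud, ball 20 mm across on a 10 mm neck, on the turntable's sill plate under the free end of the gate. Origin: the ball's centre, 40 mm above the bench. x axis: horizontal, to the platter side; y: horizontal, along the shut gate to its hinge, 220 mm away; z up. It stands differently each time, together with the turntable.
- coupler (a point): Steel box at the free end of the chrome two-rail gate, 30 (x) by 34 mm (y), top 23 mm above this point, with a spring barrel on its platter side. The point is the centre of its ball socket, on the ball's centre while shut, axes then as ball_mount. The gate's rails reach 40 mm above it. Gate, coupler and latch weigh 0.38 kg: about 2 N to lift at the knob; let go, it falls shut.
- gate (a joint): Angle of the gate about its horizontal hinge axis (parallel to x of ball_mount), rad: 0 shut, grows as the free end swings up, stop at 1.3. Coupler and ball centres lie 220 mm from the axis, which is as high as the ball's centre (40 mm). While latched, the coupler can rise only about 2 mm.
- gate_hinge (a point): Point on the gate's hinge axis, mid-gate, 40 mm above the bench.
- latch (a joint): Pull of the latch out of the coupler, m: 0 locked (its fork grips under the ball), stop at 0.018. The ball is free from 0.014 on. It slides along -x of coupler (horizontal, away from the platter); the spring pulls back with 3 N at 0 and 9 N at 0.018.
- latch_knob (a point): Centre of the latch's black pull knob: an upright disc 24 mm in diameter, 12 mm thick, its axis along the pull direction. At rest 60 mm from the ball along -x of coupler, 52 mm above the bench. It stands on a steel strip 10 mm wide, top 31 mm above the bench, which runs to the coupler 39 mm behind: pinch its flat faces from above, opening 35 mm. It can turn in the pads as the gate swings.
- pole_piece: Brass pole piece: base disc 44 mm in diameter, 6 mm high, with a post 27 mm in diameter, 40 mm high in all; 0.16 to 0.3 kg. Origin: centre of its underside. One of pole piece, rubber foot and bobbin stands before the latch knob, its centre about 41 mm beyond the knob's centre on the pull side; the other two stand farther along the gate.
- rubber_foot: Grey rubber foot: nearly cylindrical, 40 mm in diameter below and 38 mm above, 26 mm high. Origin: centre of its underside. About 40 g.
- bobbin: Black nylon coil bobbin: 36 mm high, flanges 38 mm in diameter at both ends, core 27 mm. Standing on a flange. Origin: centre of its underside. About 30 g.
- tray: Flat open aluminium parts tray, 170 mm (x) by 150 mm (y) by 22 mm high, walls and floor 3 mm. Origin: centre of its underside. Fixed to the bench; it stands left or right of the turntable.
- driver: Silver midrange driver, 116 mm in diameter, 65 mm high, loose on the platter, whose top is 40 mm above the bench. Origin: centre of its underside. Not to be disturbed.
- ring_magnet: Dark ring magnet, 72 mm in diameter, 14 mm high, a bystander. Origin: centre of its underside.
- screw_jar: Clear screw jar, 54 mm in diameter, 70 mm high, a bystander. Origin: centre of its underside.
- screwdriver: Screwdriver 160 mm long lying on the bench, a bystander.
- wrench: Wrench 140 mm long lying on the bench, a bystander.
Not all that is in view belongs to the job. What is shaped like the bobbin but blue is not meant. Leave any turquoise look-alike of the tray alone.

How it is judged:
On the way, in this order (a step that is already met when the one before it is completed fails the run):
1. the part that stood before the latch knob stands upright in the tray, the other two where they were (((x of pole_piece in the frame of tray between -0.07 and 0.07 m and y of pole_piece in the frame of tray between -0.06 and 0.06 m and z of pole_piece in the frame of tray below 0.01 m and angle between each of pole_piece, rubber_foot, bobbin's own z axis and vertical below 0.15 rad and linear speed of pole_piece below 0.05 m/s and distance of each of rubber_foot, bobbin from where it was at the start of the episode below 0.012 m) or (x of rubber_foot in the frame of tray between -0.07 and 0.07 m and y of rubber_foot in the frame of tray between -0.06 and 0.06 m and z of rubber_foot in the frame of tray below 0.01 m and angle between each of rubber_foot, pole_piece, bobbin's own z axis and vertical below 0.15 rad and linear speed of rubber_foot below 0.05 m/s and distance of each of pole_piece, bobbin from where it was at the start of the episode below 0.012 m) or (x of bobbin in the frame of tray between -0.07 and 0.07 m and y of bobbin in the frame of tray between -0.06 and 0.06 m and z of bobbin in the frame of tray below 0.01 m and angle between each of bobbin, pole_piece, rubber_foot's own z axis and vertical below 0.15 rad and linear speed of bobbin below 0.05 m/s and distance of each of pole_piece, rubber_foot from where it was at the start of the episode below 0.012 m)) and horizontal distance between each of pole_piece, rubber_foot, bobbin and ball_mount above 0.112 m), for 0.2 s.
2. the latch is pulled out (14 mm or more) while the gate is still down on the ball (value of joint latch above 0.014 m and value of joint gate below 0.04 rad), for 0.1 s.
3. the coupler is lifted off the ball, clear by 30 mm (distance between coupler and ball_mount above 0.03 m), for 0.1 s.
At the end, for the whole second after the job is handed in: The fingers hold the gate up (over 1 N), still, coupler 95 mm or more above the ball, no loose part touching it. The part that stood before the knob stands in the tray (tilt under 0.15 rad, within 70 x 60 mm of its centre); the other two are upright within 12 mm of their places (all of step 1 and height (world z) of coupler above 0.135 m and velocity of joint gate between -0.1 and 0.1 rad/s and contact force between the fingers and gate above 1 N and contact force between gate and pole_piece below 0.1 N and contact force between gate and rubber_foot below 0.1 N and contact force between gate and bobbin below 0.1 N and contact force between gate and driver below 0.1 N); the arm keeps its last pose, push and grip.
It fails at once if the latch forced: more than 30 N between gate and ball (contact force between gate and ball_mount above 30 N).
It fails at once if the midrange driver shifted by more than 15 mm (distance of driver from where it was at the start of the episode above 0.015 m).
It fails at once if a bystander (ring magnet, screw jar, screwdriver, wrench) shifted by more than 20 mm (distance of any of ring_magnet, screw_jar, screwdriver, wrench from where it was at the start of the episode above 0.02 m).
It also fails if it takes over 54 s, if anything falls off the work surface, if the arm or the gripper's body presses on something with over 40 N, if the wrist force passes 120 N, or if a joint passes its speed limit or range.

### The arm

A 7-joint arm with a two-finger parallel gripper is mounted at the origin on the work surface. World frame = base frame: x ahead of the robot, y to its left, z up, the work surface at z = 0. Lengths are in m, angles in rad, forces in N, time in s.
With the tool pointing down it reaches from about 0.4 to 0.85 m from the base axis. Payload 10.4 kg.
Tool frame: the origin (TCP) lies between the finger pads; the fingertips stand 14 mm ahead of it and the grasp point (between the pads) lies 5 mm behind it (r.finger_overhang is the z of the fingertips in the tool frame, in m); z points along the fingers, y is the line along which they close (so a half turn about z gives the same grasp; the last joint's range is limited). The gripper opens to 87 mm and grips with 3 to 60 N. Pads are 19 mm wide; open, the fingers measure 117 mm over their backs; the gripper's body (75 mm by 190 mm) begins 51 mm behind the grasp point.
Start: joints at [-1.195, 0.332, -0.065, 1.46, 0.022, 1.35, -0.088], TCP at [0.243, 0.576, 0.237] pointing down, gripper open.
Joint ranges: [-2.6, 2.6], [-0.5, 2.12], [-1.47, 1.34], [0.16, 2.42], [-1.27, 4.41], [0.06, 2.06], [-2.6, 2.6]. Speed limits (rad/s): [2.22, 2.22, 2.79, 2.79, 3.14, 3.14, 3.14].

### API

Orientations are given as a unit quaternion [x, y, z, w].
In Python, from bench import r, optics gives the robot as it stands.
- The arm moves only by the shell command python3 -m pendant 'ROWS' [FORCE]. ROWS is JSON, a list of rows, each a list of 7 numbers: the closure, from -1 (fully open) to 1 (shut), then the shift along the tool's x, y, z scaled (see below), then the turn, a rotation vector about the tool's x, y, z scaled (see below). In form: [[grip, x, y, z, rx, ry, rz], ...]. A call has 1 to 8 rows; each row is the pose to reach, as a shift and turn from the pose commanded when the call began, along the tool's axes at that moment; what a row does not reach only later rows make up. The controller multiplies each number of a shift by 0.3 m and each number of a turn by 120 degrees. A row lasts 1/8 s, in which the tool goes at most 62.5 mm and 10.7 degrees, less where a joint would pass 70% of its speed; a pose out of reach is approached as far as the arm can. A call with a number of a shift or a turn outside -1 to 1 is refused whole. A call with a gripper value outside its range is refused whole. The fingers move at their own pace and stop on an object; FORCE is the grip in N (left out, the last holds). Time passes only in rows, so rows that repeat a pose let the fingers close. It gives the time, the measured TCP pose, the force, the opening and the grip force at its end, in the units of the state.
- r.read_state(): the state, without advancing time (a new reading comes with each control period).
- optics.camera(name): name is "side" or "top"; returns a dict with "pixels" (384x512x3 uint8, red, green, blue), "vfov" (degrees; the focal length in pixels is half the picture's height over the tangent of half this angle, whatever the lens; pixels are square), "cx", "cy" (the principal point, pixels), "rvec" (rotation vector, rad) and "tvec" (3), from world to camera coordinates, as OpenCV has them. Camera axes: x right, y down, z forward; pixel columns grow to the right and rows downward; lengths in m; the calibration is good to about 2 mm. A picture is of the moment at which its call begins. There is no depth.
- r.close_job(): hands the job in; it is judged then, once.
The state is a dict: "time": time; "joint_positions": joint angles; "joint_vel": joint speeds; "joint_torque": joint torques, N m; "ee_pos": TCP position; "eef_rot": TCP orientation; "ft_force": force on the tool from outside, world axes, zero at the start; "torque": the same for the moment, N m; "width": finger opening in m; "grip_force": force on a finger pad.
Only numpy, scipy, OpenCV 4.12 (cv2) and the standard library are available. Lean on these libraries where they do the work, as an engineer would, in place of code of your own. Each camera call takes 0.05 s, during which the arm holds its last target. There are 200 camera calls.

## Working session

There is one attempt and no reset: what is moved stays moved. The work goes in short steps, Python scripts to look and compute and a shell command to move; the robot and the scene stay as the last step left them, time stands still between calls to the robot, and variables do not carry over. Pictures are saved under pics/ and viewed, at most 10 in all, crops included, and the job is handed in when it is done.

```bash
mkdir -p pics; cat > h.py <<'E'
import numpy as np,cv2
from bench import r,optics
from scipy.spatial.transform import Rotation as R
def shot(n,f):
    c=optics.camera(n); cv2.imwrite(f,cv2.resize(c['pixels'][:,:,::-1],None,fx=1.5,fy=1.5,interpolation=cv2.INTER_CUBIC))
    np.save(f.replace('.png','.npy'),c,allow_pickle=True)
def cam(f): return np.load(f.replace('.png','.npy'),allow_pickle=True).item()
def K(c):
    f=192/np.tan(np.radians(c['vfov']/2)); return np.array([[f,0,c['cx']],[0,f,c['cy']],[0,0,1.]])
def ray(c,u,v):
    M=R.from_rotvec(np.ravel(c['rvec'])).as_matrix(); o=-M.T@np.ravel(c['tvec'])
    return o,M.T@np.linalg.inv(K(c))@[u,v,1]
def at(c,u,v,z):
    o,d=ray(c,u,v); return o+d*(z-o[2])/d[2]
def pix(c,p):
    return cv2.projectPoints(np.array(p,float).reshape(-1,3),np.ravel(c['rvec']),np.ravel(c['tvec']),K(c),None)[0].reshape(-1,2)
def rel(p,rot=None,cmd=None):
    """shift in row units from current tool to world point p"""
    s=r.read_state(); Q=R.from_quat(s['eef_rot']); return Q.inv().apply(np.array(p)-s['ee_pos'])/0.3
E
python3 -c "
from h import *
shot('top','pics/t0.png');shot('side','pics/s0.png')
s=r.read_state();print(s['ee_pos'],s['eef_rot'],s['width'],R.from_quat(s['eef_rot']).as_matrix().round(3))
for n in 'ts':
  c=cam(f'pics/{n}0.png');print(ray(c,256,192),c['vfov'],c['cx'],c['cy'])"
```

```text
[0.24255123 0.57566385 0.23584472] [ 1.98032554e-01  9.80195246e-01 -6.14795812e-04 -9.69202358e-05] 0.0872323325546861 [[-0.922  0.388 -0.   ]
 [ 0.388  0.922 -0.001]
 [-0.    -0.001 -1.   ]]
(array([0.41699533, 0.0139891 , 1.09268753]), array([ 0.04179607, -0.01148211, -0.9993978 ])) 55.052662588861494 251.11440085408321 183.77135724485035
(array([ 0.05177887, -0.63149471,  0.97053079]), array([ 0.32921704,  0.53731519, -0.77684799])) 47.75587251369786 259.8624504703321 182.25370099014685
```

View pics/t0.png

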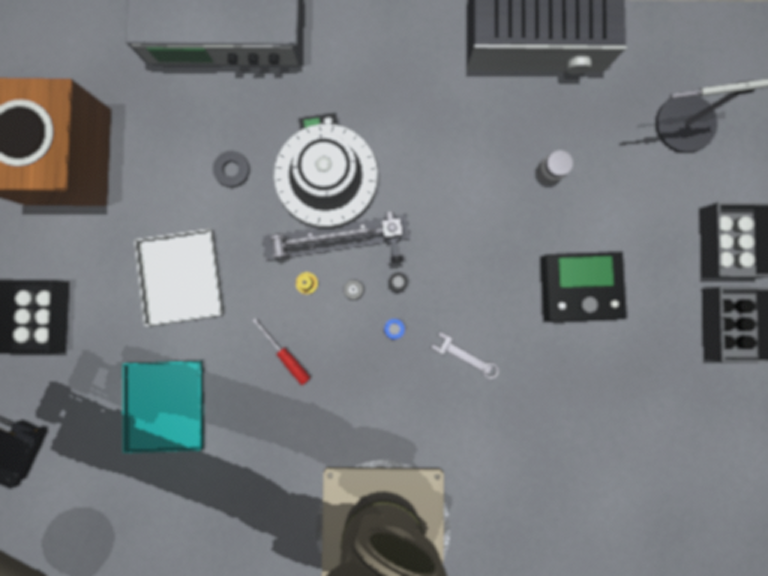

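View pics/s0.png

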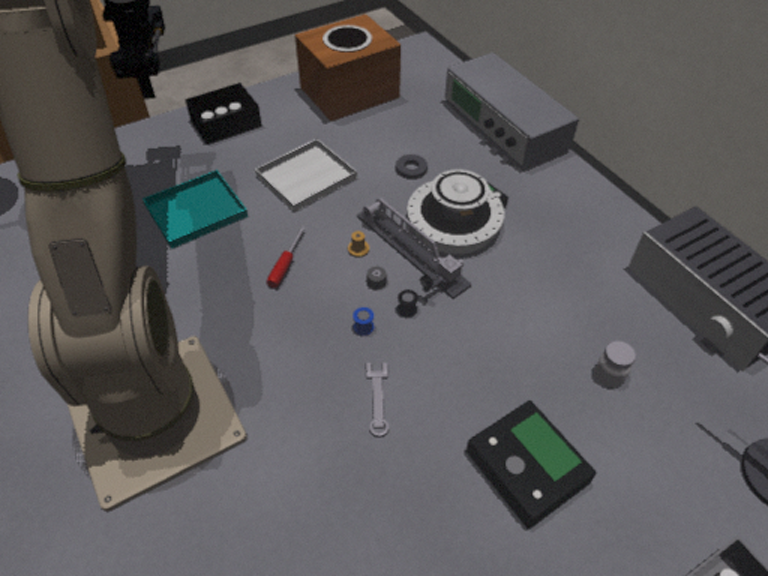

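Both pictures show these objects (top-picture pixels):
- Black bobbin at (398,282), in front of the black knob at (396,259).
- Coupler at (391,228).
- Foot at (353,289) and brass pole piece at (307,283).
- Aluminium tray at (180,278).

Possible mix-ups:
- Bobbin: the black one (398,282), the blue decoy (394,328) and the grey foot (353,289). I choose the black one.
- Tray: the aluminium one (180,278) and the turquoise one (164,406). I choose the aluminium one.

Next I check with a close crop.

```bash
python3 -c "
from h import *
a=cam('pics/t0.png')['pixels'][125:230,170:290,::-1]; b=cam('pics/s0.png')['pixels'][130:235,220:325,::-1]
o=np.zeros((600,800,3),np.uint8)
A=cv2.resize(a[10:80,60:115],(440,560),interpolation=cv2.INTER_CUBIC)
B=cv2.resize(b[30:100,25:70],(360,560),interpolation=cv2.INTER_CUBIC)
o[:560,:440]=A;o[:560,440:]=B
cv2.imwrite('pics/crop.png',o)"
```

```text
(no output)
```

View pics/crop.png

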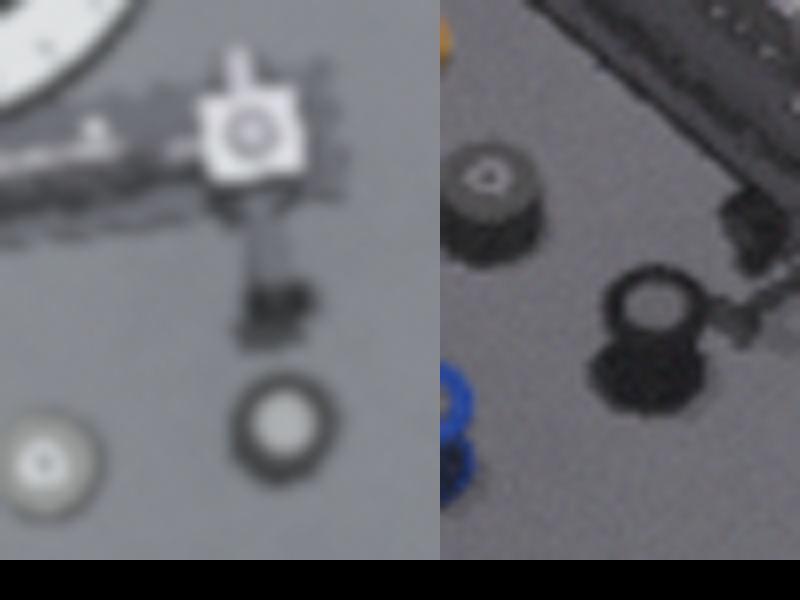

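The crop confirms the black bobbin, with its top centre at (286,426) in the crop. The coupler top is at (252,133) and the knob at about (275,305). The blue one is a different object.

```bash
python3 -c "
from h import *
c=cam('pics/t0.png');s=cam('pics/s0.png')
t=lambda x,y:(x/8-.5+230,y/8-.5+135)
q=lambda x,y:(x/1.5-.17,y/1.5-.17)
B=at(c,*t(252,133),.063);bob=at(c,*t(286,426),.036)
print('coupler',B,'bob top',bob,'bob side',at(s,244.5+215/8,159.5+303/8,.036),'foot',at(c,*t(45,463),.026), at(s,244.5+48/8,159.5+178/8,.026))
print('knob?',at(c,*t(284,300),.06),(bob-B)[:2],np.linalg.norm((bob-B)[:2]))
d=(B-bob)[:2];d/=np.linalg.norm(d);print('x axis',d)
H=at(c,*q(278,246),.05);e=(H-B)[:2];print('hinge?',H,np.linalg.norm(e),'y axis',e/np.linalg.norm(e))
print('tray',[at(c,*q(*p),.022)[:2].round(4) for p in [(136,238),(213,230),(222,316),(146,326)]])
for n,p,z in [('pole',(307,283),.04),('jar',(558,165),.07),('platter',(326,174),.04)]: print(n,at(c,*q(*p),z))
st=r.read_state();Q=R.from_quat(st['eef_rot'])
print(Q.inv().apply(np.r_[d,0]))
"
```

```text
coupler [ 0.57539009 -0.01087686  0.063     ] bob top [ 0.4736624  -0.02460409  0.036     ] bob side [ 0.47422739 -0.02307614  0.036     ] foot [0.45992154 0.06219746 0.026     ] [0.4580697  0.06216769 0.026     ]
knob? [ 0.51675481 -0.02269227  0.06      ] [-0.10172769 -0.01372724] 0.10264969237718982
x axis [0.99101794 0.13372896]
hinge? [0.53884613 0.2043673  0.05      ] 0.21832432190309303 y axis [-0.16738384  0.9858918 ]
tray [array([0.5551, 0.4869]), array([0.5723, 0.3371]), array([0.405 , 0.3149]), array([0.3843, 0.4611])]
pole [0.46959548 0.14934521 0.04      ]
jar [ 0.69455834 -0.32188131  0.07      ]
platter [0.68076458 0.11643471 0.04      ]
[-8.61372212e-01  5.07973985e-01 -5.85649009e-04]
```

```bash
python3 -m pendant '[[-0.4,-0.84,-0.645,0.1,0,0,-0.2625],[-0.4,-0.84,-0.645,0.1,0,0,-0.2625],[-0.4,-0.84,-0.645,0.1,0,0,-0.2625],[-0.4,-0.84,-0.645,0.1,0,0,-0.2625],[-0.4,-0.84,-0.645,0.1,0,0,-0.2625],[-0.4,-0.84,-0.645,0.1,0,0,-0.2625],[-0.4,-0.84,-0.645,0.1,0,0,-0.2625]]' 20
python3 -c "
from h import *
s=r.read_state();print(s['joint_positions'],s['width'],R.from_quat(s['eef_rot']).as_matrix().round(3));print(rel([.474,-.0238,.12]))"
```

```text
time: 0.98
ee_pos: [0.3998, 0.2997, 0.2064]
eef_rot: [-0.075, 0.997, 0.0, -0.0]
ft_force: [-0.5, 1.3, 0.6]
width: 0.0614
grip_force: 0.0
[-0.78997515  0.07539853  0.05819409  1.83098627 -0.00496064  1.23554612
  0.99029916] 0.061426833052710336 [[-0.989 -0.149 -0.   ]
 [-0.149  0.989  0.   ]
 [ 0.     0.    -1.   ]]
[-0.08389062 -1.10307998  0.28792584]
```

```bash
python3 -m pendant '[[-0.4,-0.08,-1,0.2,0,0,0],[-0.4,-0.08,-1,0.2,0,0,0],[-0.4,-0.08,-1,0.2,0,0,0],[-0.4,-0.08,-1,0.2,0,0,0],[-0.4,-0.08,-1,0.2,0,0,0],[-0.4,-0.08,-1,0.2,0,0,0],[-0.4,-0.08,-1,0.2,0,0,0]]'
python3 -c "
from h import *
s=r.read_state();print(s['joint_positions']);print(rel([.474,-.0238,.12]),rel([.474,-.0238,.021]))"
```

```text
time: 1.85
ee_pos: [0.4688, 0.0088, 0.1465]
eef_rot: [-0.077, 0.997, 0.0, -0.0]
ft_force: [-0.2, 1.0, -0.5]
width: 0.0611
grip_force: 0.0
[-0.4587758   0.05444621  0.35541386  1.9904025  -0.02171862  1.1003098
  1.63011156]
[-0.00057954 -0.10998918  0.08838632] [-0.00059703 -0.11012903  0.41838629]
```

```bash
python3 -m pendant '[[-0.4,0,-0.11,0.1,0,0,0],[-0.4,0,-0.11,0.1,0,0,0],[-0.4,0,-0.11,0.2,0,0,0],[-0.4,0,-0.11,0.3,0,0,0]]'
python3 -c "
from h import *
shot('top','pics/t1.png');shot('side','pics/s1.png')
a=cam('pics/t1.png')['pixels'][135:215,220:300,::-1]; b=cam('pics/s1.png')['pixels'][160:240,230:310,::-1]
cv2.imwrite('pics/c1.png',cv2.resize(np.hstack([a,b]),None,fx=5,fy=5,interpolation=cv2.INTER_CUBIC));print(rel([.474,-.0238,.021]))"
```

```text
time: 2.35
ee_pos: [0.4744, -0.023, 0.0566]
eef_rot: [-0.077, 0.997, 0.001, 0.001]
ft_force: [-0.1, 0.1, 0.2]
width: 0.0606
grip_force: 0.0
[-0.00692597 -0.00205729  0.11223478]
```

View pics/c1.png

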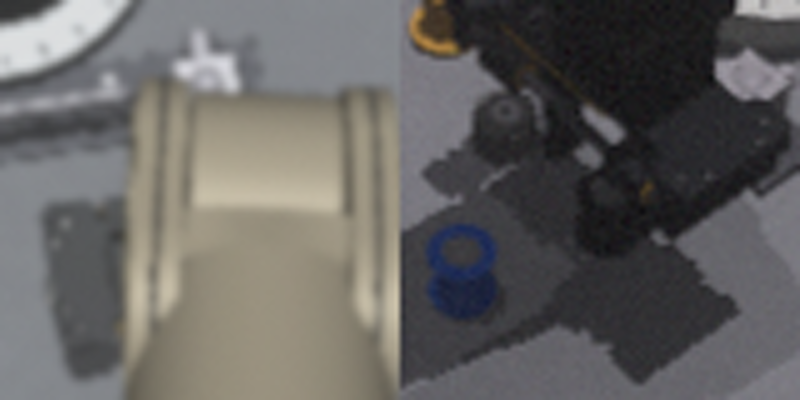

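The top view is hidden by the wrist. The side view shows the open fingers straddling the bobbin at (605,220), clear of the foot at (505,130). I'll lower and grip.

```bash
python3 -m pendant '[[-0.4,0,0,0.06,0,0,0],[-0.4,0,0,0.118,0,0,0],[0,0,0,0.118,0,0,0],[0.5,0,0,0.118,0,0,0],[0.5,0,0,0.118,0,0,0],[0.5,0,0,0.118,0,0,0]]' 15
```

```text
time: 3.2
ee_pos: [0.4743, -0.0254, 0.022]
eef_rot: [-0.076, 0.997, 0.0, 0.001]
ft_force: [-0.9, 0.8, 5.5]
width: 0.0355
grip_force: 14.5
```

```bash
python3 -m pendant '[[0.5,0,0,-0.08,0,0,0],[0.5,0,0,-0.2,0,0,0],[0.5,0,0,-0.4,0,0,0],[0.5,0,0,-0.5,0,0,0],[0.5,0,0,-0.5,0,0,0]]' 15
python3 -c "
from h import *
shot('side','pics/s2.png')
b=cam('pics/s2.png')['pixels'][110:240,220:350,::-1]
cv2.imwrite('pics/c2.png',cv2.resize(b,None,fx=4.5,fy=4.5,interpolation=cv2.INTER_CUBIC))"
```

```text
time: 3.82
ee_pos: [0.4749, -0.0258, 0.1736]
eef_rot: [-0.075, 0.997, 0.0, 0.002]
ft_force: [-1.2, 0.7, -0.2]
width: 0.0353
grip_force: 14.9
```

View pics/c2.png

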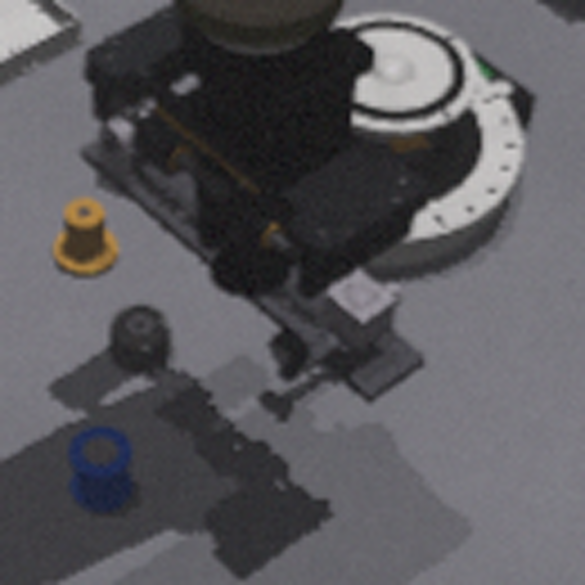

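The bobbin is in the fingers, with its bottom at (250,290) in the crop. Foot (140,340), pole piece (85,235) and the blue one (100,470) are unmoved. Now to the tray.

```bash
python3 -m pendant '[[0.5,0.2,0.7,0,0,0,0],[0.5,0.2,1,0,0,0,0],[0.5,0.2,1,0,0,0,0],[0.5,0.2,1,0,0,0,0],[0.5,0.2,1,0,0,0,0],[0.5,0.2,1,0,0,0,0]]'
python3 -c "
from h import *
print(rel([.479,.4,.10]),rel([.479,.4,.026]),R.from_quat(r.read_state()['eef_rot']).as_matrix().round(3))"
```

```text
time: 4.62
ee_pos: [0.3665, 0.265, 0.1696]
eef_rot: [-0.079, 0.997, -0.0, -0.001]
ft_force: [0.2, -1.5, -0.5]
width: 0.0353
grip_force: 14.9
[-0.44160906  0.38544165  0.23057564] [-0.44221708  0.3855709   0.47724152] [[-0.988 -0.157 -0.002]
 [-0.157  0.988 -0.001]
 [ 0.002 -0.001 -1.   ]]
```

```bash
python3 -m pendant '[[0.5,-0.22,0.19,0.05,0,0,0],[0.5,-0.44,0.385,0.1,0,0,0],[0.5,-0.44,0.385,0.2,0,0,0],[0.5,-0.44,0.385,0.32,0,0,0],[0.5,-0.44,0.385,0.4,0,0,0],[0.5,-0.44,0.385,0.4,0,0,0]]'
python3 -c "
from h import *
print(rel([.479,.4,.026]))"
```

```text
time: 5.38
ee_pos: [0.4811, 0.3934, 0.0478]
eef_rot: [-0.075, 0.997, -0.002, -0.002]
ft_force: [-0.4, 0.0, 0.4]
width: 0.0358
grip_force: 14.9
[0.00319515 0.02295007 0.07261461]
```

```bash
python3 -m pendant '[[0.5,0,0,0.04,0,0,0],[0.5,0,0,0.072,0,0,0],[0.5,0,0,0.074,0,0,0],[0.5,0,0,0.074,0,0,0],[0.2,0,0,0.074,0,0,0],[-0.2,0,0,0.074,0,0,0],[-0.3,0,0,0.074,0,0,0],[-0.4,0,0,0.074,0,0,0]]'
python3 -m pendant '[[-0.4,0,0,-0.1,0,0,0],[-0.4,0,0,-0.3,0,0,0],[-0.4,0,0,-0.5,0,0,0],[-0.4,0,0,-0.5,0,0,0]]'
python3 -c "
from h import *
s=r.read_state();print(s['joint_positions'])"
```

```text
time: 6.38
ee_pos: [0.4823, 0.3959, 0.029]
eef_rot: [-0.075, 0.997, 0.0, 0.0]
ft_force: [0.6, -0.1, 0.4]
width: 0.0562
grip_force: 0.0
time: 6.88
ee_pos: [0.4844, 0.3976, 0.1848]
eef_rot: [-0.075, 0.997, 0.003, 0.004]
ft_force: [0.4, -0.0, -0.5]
width: 0.061
grip_force: 0.0
[-0.80377628  0.35709539  0.05537634  1.53891125 -0.02061483  1.23663387
  0.97626587]
```

```bash
python3 -m pendant '[[0.2,0.1,-0.2,-0.05,0,0,0.09],[0.2,0.2,-0.4,-0.05,0,0,0.18],[0.2,0.23,-0.6,-0.05,0,0,0.27],[0.2,0.23,-0.65,-0.05,0,0,0.36],[0.2,0.23,-0.65,-0.05,0,0,0.45],[0.2,0.23,-0.65,-0.05,0,0,0.54],[0.2,0.23,-0.65,-0.05,0,0,0.63],[0.2,0.23,-0.65,-0.05,0,0,0.72]]'
python3 -c "
from h import *
shot('top','pics/t3.png');shot('side','pics/s3.png')
a=cam('pics/t3.png')['pixels'][140:210,240:290,::-1]; b=cam('pics/s3.png')['pixels'][160:230,255:335,::-1]
cv2.imwrite('pics/c3.png',cv2.resize(np.hstack([a,b]),None,fx=6,fy=6,interpolation=cv2.INTER_CUBIC))
a=cam('pics/t3.png')['pixels'][145:225,85:155,::-1]; b=cam('pics/s3.png')['pixels'][90:170,160:240,::-1]
cv2.imwrite('pics/c4.png',cv2.resize(np.hstack([a,b]),None,fx=4,fy=4,interpolation=cv2.INTER_CUBIC))
print(R.from_quat(r.read_state()['eef_rot']).as_matrix().round(3))"
```

```text
time: 7.88
ee_pos: [0.4431, 0.1925, 0.1933]
eef_rot: [0.627, 0.779, -0.0, -0.0]
ft_force: [-1.4, 0.0, -0.1]
width: 0.0347
grip_force: 0.0
[[-0.218  0.976 -0.001]
 [ 0.976  0.218 -0.   ]
 [-0.    -0.001 -1.   ]]
```

View pics/c3.png

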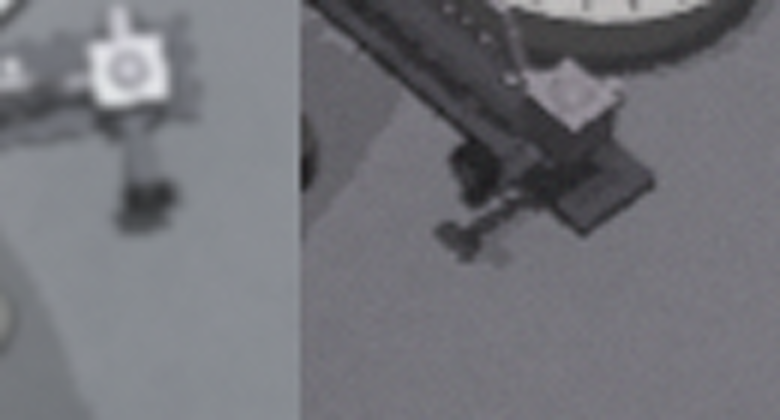

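View pics/c4.png

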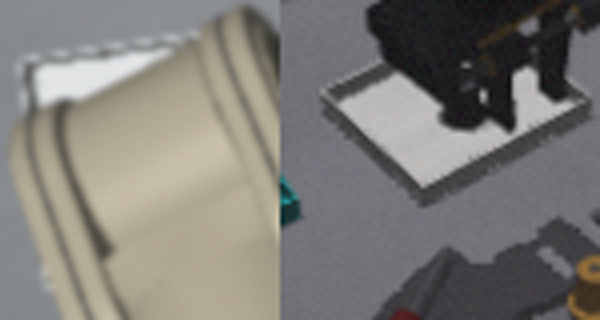

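The bobbin stands in the tray, with its base at (462,115) in the side crop. Next I project the expected knob position against the black disc at side (475,170) and top (148,200).

```bash
python3 -c "
from h import *
c=cam('pics/t3.png');s=cam('pics/s3.png')
X=np.array([.9885,.151,0]);B=at(c,128/6-.5+240,69/6-.5+140,.063);B[2]=.04;print('ball',B, at(s,(572-300)/6+254.5,92/6+159.5,.063))
Kn=B-.06*X;Kn[2]=.052
for z in (.031,.052,.064):
  p=Kn.copy();p[2]=z
  print(z,p,(pix(c,p)+.5-[240,140])*6,(pix(s,p)+.5-[255,160])*6+[300,0])
# triangulated disc guess
print(at(c,148/6-.5+240,195/6-.5+140,.06),at(s,175/6+254.5,170/6+159.5,.052))
"
```

```text
ball [ 0.57574033 -0.01040455  0.04      ] [ 0.57317106 -0.01383121  0.063     ]
0.031 [ 0.51643033 -0.01946455  0.031     ] [[144.12028839 201.37022219]] [[473.21972076 192.13767111]]
0.052 [ 0.51643033 -0.01946455  0.052     ] [[145.55257712 197.23934805]] [[475.65364896 163.30033081]]
0.064 [ 0.51643033 -0.01946455  0.064     ] [[146.39712353 194.80358571]] [[477.07394769 146.4725386 ]]
[ 0.51673183 -0.02034714  0.06      ] [ 0.51396545 -0.02264472  0.052     ]
```

```bash
python3 -c "
from h import *
print(rel([.5155,-.0205,.12]))"
```

```text
[-0.74550105  0.08119842  0.24459505]
```

```bash
python3 -m pendant '[[0.2,-0.2,0.02,0,0,0,0.034],[0.2,-0.4,0.04,0,0,0,0.034],[0.2,-0.6,0.06,0.1,0,0,0.034],[0.2,-0.745,0.08,0.2,0,0,0.034],[0.2,-0.745,0.08,0.24,0,0,0.034],[0.2,-0.745,0.08,0.24,0,0,0.034],[0.2,-0.745,0.08,0.24,0,0,0.034]]'
python3 -c "
from h import *
print(rel([.5155,-.0205,.051]),R.from_quat(r.read_state()['eef_rot']).as_matrix().round(3))"
```

```text
time: 8.85
ee_pos: [0.5162, -0.0187, 0.1226]
eef_rot: [0.651, 0.759, 0.001, 0.0]
ft_force: [0.9, 0.8, 1.0]
width: 0.0346
grip_force: 0.0
[-0.0056935  -0.00350596  0.23853757] [[-0.154  0.988  0.001]
 [ 0.988  0.154  0.001]
 [ 0.001  0.001 -1.   ]]
```

```bash
python3 -m pendant '[[0.2,-0.005,-0.003,0.1,0,0,0],[0.2,-0.005,-0.003,0.17,0,0,0],[0.2,-0.005,-0.003,0.235,0,0,0],[0.2,-0.005,-0.003,0.235,0,0,0]]'
```

```text
time: 9.35
ee_pos: [0.5148, -0.0206, 0.0512]
eef_rot: [0.651, 0.759, -0.0, -0.001]
ft_force: [-0.3, -0.9, 0.6]
width: 0.0347
grip_force: 0.0
```

```bash
python3 -c "
from h import *
shot('side','pics/s5.png')
b=cam('pics/s5.png')['pixels'][150:240,240:330,::-1]
cv2.imwrite('pics/c5.png',cv2.resize(b,None,fx=6,fy=6,interpolation=cv2.INTER_CUBIC))"
```

```text
(no output)
```

View pics/c5.png

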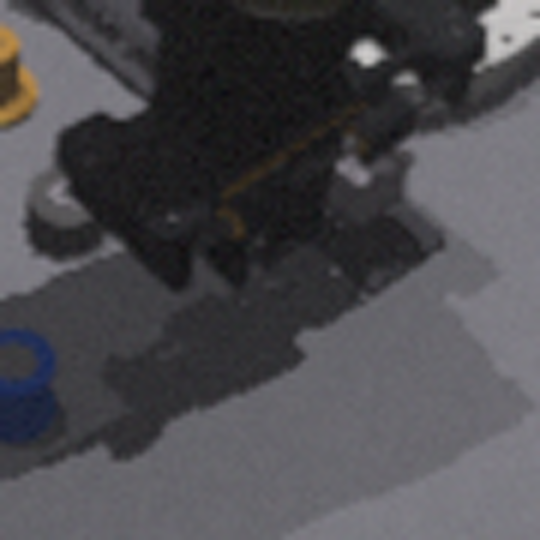

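The fingers are around the knob at about (225,260), there was no contact on the way down, and the coupler at (365,185) is untouched. I'll close on the knob.

```bash
python3 -m pendant '[[0.5,0,0,0,0,0,0],[0.8,0,0,0,0,0,0],[0.8,0,0,0,0,0,0],[0.8,0,0,0,0,0,0],[0.8,0,0,0,0,0,0]]' 25
```

```text
time: 10.02
ee_pos: [0.516, -0.0215, 0.0518]
eef_rot: [0.652, 0.758, 0.001, 0.0]
ft_force: [2.9, 1.9, 2.0]
width: 0.0121
grip_force: 25.0
```

```bash
python3 -m pendant '[[0.9,0,-0.015,0,0,0,0],[0.9,0,-0.03,0,0,0,0],[0.9,0,-0.045,0,0,0,0],[0.9,0,-0.058,0,0,0,0],[0.9,0,-0.06,0,0,0,0],[0.9,0,-0.06,0,0,0,0]]' 35
```

```text
time: 10.78
ee_pos: [0.4986, -0.0243, 0.0519]
eef_rot: [0.652, 0.758, 0.001, 0.001]
ft_force: [9.1, 1.3, -2.5]
width: 0.0117
grip_force: 35.0
```

```bash
python3 -m pendant '[[0.9,0.001,-0.06,-0.018,0,0,0],[0.9,0.003,-0.06,-0.037,0,0,0],[0.9,0.005,-0.06,-0.055,0,0,0],[0.9,0.008,-0.06,-0.073,0,0,0],[0.9,0.008,-0.06,-0.073,0,0,0]]'
```

```text
time: 11.4
ee_pos: [0.4968, -0.0216, 0.0815]
eef_rot: [0.651, 0.759, 0.014, 0.014]
ft_force: [59.7, 9.9, -3.3]
width: 0.0118
grip_force: 35.0
```

I repeated the -0.06 pull in a call-relative row, so the arm is pulling 18 mm past the latch stop and the force is high. I'll take that back now.

```bash
python3 -m pendant '[[0.9,0,0.03,0,0,0,0],[0.9,0,0.06,0,0,0,0],[0.9,0,0.06,0,0,0,0]]'
```

```text
time: 11.78
ee_pos: [0.4991, -0.0224, 0.0741]
eef_rot: [0.652, 0.758, 0.001, 0.002]
ft_force: [8.6, -1.3, -1.1]
width: 0.0117
grip_force: 35.0
```

```bash
python3 -m pendant '[[0.9,0.007,0,-0.036,0,0,0],[0.9,0.015,0,-0.072,0,0,0],[0.9,0.025,0,-0.107,0,0,0],[0.9,0.037,0,-0.142,0,0,0],[0.9,0.051,0,-0.176,0,0,0],[0.9,0.066,0,-0.209,0,0,0],[0.9,0.083,0,-0.242,0,0,0],[0.9,0.101,0,-0.274,0,0,0]]'
python3 -m pendant '[[0.9,0.01,0,-0.015,0,0,0],[0.9,0.02,0,-0.03,0,0,0],[0.9,0.02,0,-0.03,0,0,0],[0.9,0.02,0,-0.03,0,0,0],[0.9,0.02,0,-0.03,0,0,0]]'
python3 -c "
from h import *
shot('side','pics/s6.png');shot('top','pics/t6.png')
b=cam('pics/s6.png')['pixels'][70:240,150:350,::-1]
cv2.imwrite('pics/c6.png',cv2.resize(b,None,fx=3.5,fy=3.5,interpolation=cv2.INTER_CUBIC))"
```

```text
time: 12.78
ee_pos: [0.4935, 0.0068, 0.1561]
eef_rot: [0.652, 0.758, 0.0, 0.002]
ft_force: [10.4, -1.8, -2.0]
width: 0.0119
grip_force: 35.0
time: 13.4
ee_pos: [0.4929, 0.0125, 0.165]
eef_rot: [0.652, 0.758, 0.001, 0.002]
ft_force: [9.4, -2.9, -0.2]
width: 0.0116
grip_force: 35.0
```

View pics/c6.png

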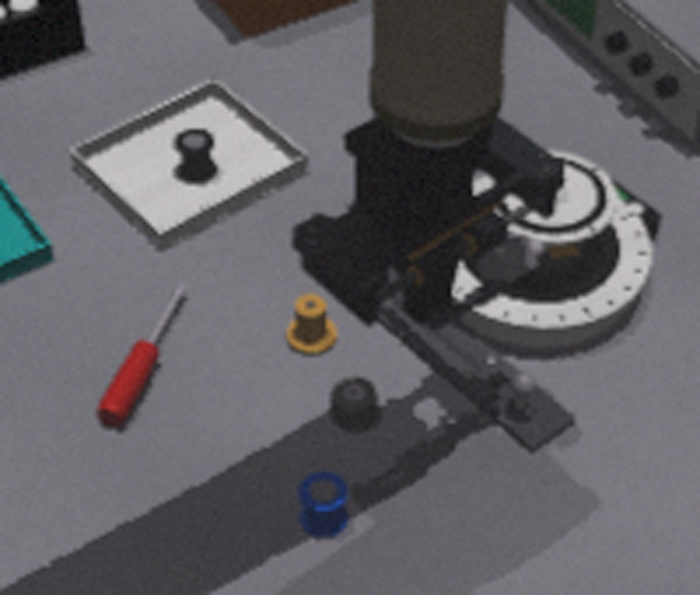

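The gate is up and the ball stud is bare at (520,385). The bobbin stands in the tray at (195,155), and the foot and pole piece are in place. The knob is still under the 9 N spring pull, at z 0.165, which puts the coupler at about 0.154. I'll hand in.

```bash
python3 -c "
from h import *
s=r.read_state();print(s['ee_pos'],s['ft_force'],s['grip_force'],abs(s['joint_vel']).max());print(r.close_job())"
```

```text
[0.4928647  0.01252605 0.16495191] [ 9.69939813 -2.46048287 -1.30778806] 34.9999090237543 0.0011235911223371078
the job is handed in; nothing more can be done
None
```

I handed the job in with the bobbin upright in the aluminium tray and the gate held up, coupler about 11 cm above the ball by my estimate; no verdict came back, and one mistyped move briefly over-pulled the latch (wrist force about 60 N; gate-to-ball force not measured).

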